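# Switch on the guarded circulation pump of the lab water purifier

### The job

Switch on the purifier's circulation pump at the station with the red guard: with a finger lift the red guard back until it stays open, push the toggle under it over to the rear, then nudge the guard so that it drops shut over the toggle. Use a light touch and grasp nothing; leave the yellow-guarded station's guard and toggle and the bottles, jar, beaker and cartridge as they are.

Things in the scene. Friction and masses are not known exactly. Their poses are not given: they have to be found in the camera images.
- red_station: Circulation pump switch station, bolted down: a white box 130 (x) x 90 (y) x 50 mm high with an aluminium top plate, a red pilot lamp near a front corner, and a red hinged guard on top. Origin: centre of its underside, on the work surface; x points to its rear (the hinge side), z up.
- red_hinge (a point): middle of the red guard's hinge axis, which runs along the station's y; 34 mm behind the station's centre, 60 mm above its underside (10 mm above the box's top).
- red_guard (a joint): red guard, rad: 0 = shut over the toggle, grows as its front is lifted up and back, stop at 1.75 (leaning back a little past upright). A light hood of slippery smooth plastic (about 60 g, friction coefficient about 0.25): shut, it reaches from the hinge 62 mm forward, 44 mm wide, from about 2 mm above the box's top up to 46 mm above it. Moves freely by its weight alone: balances at about 1.1; beyond that it falls back to its stop and stays, below that it drops shut.
- red_tab (a point): middle of the tip of the red guard's lift tab, 40 mm wide and 4 mm thick, which stands out forward and up at 55 degrees from the top of the hood's front wall. Moves with the guard; shut, it lies 75 mm ahead of the hinge axis and 55 mm above it. A finger before it pushing back and up along the arc about the hinge opens the guard; pushing it from behind, again along the arc, tips it shut.
- red_toggle (a joint): toggle under the red guard, rad: 0 = off (leaning 0.4 rad to the front), 0.8 = on (leaning 0.4 rad to the rear). It tips over to the nearer side once past the middle (0.4, upright) and stays there; light, under 1 N near its tip.
- red_toggle_tip (a point): centre of the 13 mm black ball at the end of that toggle's steel lever (8 mm thick, 36 mm long); the pivot is at the station's centre, 52 mm above its underside. Reachable only with the guard open.
- yellow_station: Drain pump switch station, bolted down: a white box 130 (x) x 90 (y) x 50 mm high with an aluminium top plate, a yellow pilot lamp near a front corner, and a yellow hinged guard on top. Origin: centre of its underside, on the work surface; x points to its rear (the hinge side), z up.
- yellow_hinge (a point): middle of the yellow guard's hinge axis, which runs along the station's y; 34 mm behind the station's centre, 60 mm above its underside (10 mm above the box's top).
- yellow_guard (a joint): yellow guard, rad: 0 = shut over the toggle, grows as its front is lifted up and back, stop at 1.75 (leaning back a little past upright). A light hood of slippery smooth plastic (about 60 g, friction coefficient about 0.25): shut, it reaches from the hinge 62 mm forward, 44 mm wide, from about 2 mm above the box's top up to 46 mm above it. Moves freely by its weight alone: balances at about 1.1; beyond that it falls back to its stop and stays, below that it drops shut.
- yellow_tab (a point): middle of the tip of the yellow guard's lift tab, 40 mm wide and 4 mm thick, which stands out forward and up at 55 degrees from the top of the hood's front wall. Moves with the guard; shut, it lies 75 mm ahead of the hinge axis and 55 mm above it. A finger before it pushing back and up along the arc about the hinge opens the guard; pushing it from behind, again along the arc, tips it shut.
- yellow_toggle (a joint): toggle under the yellow guard, rad: 0 = off (leaning 0.4 rad to the front), 0.8 = on (leaning 0.4 rad to the rear). It tips over to the nearer side once past the middle (0.4, upright) and stays there; light, under 1 N near its tip.
- yellow_toggle_tip (a point): centre of the 13 mm black ball at the end of that toggle's steel lever (8 mm thick, 36 mm long); the pivot is at the station's centre, 52 mm above its underside. Reachable only with the guard open.
- soap_bottle: bystander: yellow soap bottle with white cap, 68 mm across, 160 mm tall; loose. Origin: centre of its underside.
- wash_bottle: bystander: white bottle with red cap, 64 mm across, 170 mm tall; loose. Origin: centre of its underside.
- sample_jar: bystander: small amber jar with blue lid, 36 mm across, 50 mm tall, between the stations; loose. Origin: centre of its underside.
- beaker: bystander: clear beaker, 70 mm across, 90 mm tall; loose. Origin: centre of its underside.
- reagent_bottle: bystander: amber bottle with blue cap, 60 mm across, 110 mm tall; loose. Origin: centre of its underside.
- filter_cartridge: bystander: upright blue filter cartridge, 50 mm across, 120 mm tall; loose. Origin: centre of its underside.
Not all that is in view belongs to the job. What is shaped like the red_station but blue is not meant. What is shaped like the yellow_station but turquoise is not meant.

How it is judged (in metres and radians):
On the way, in this order (a step that is already met when the one before it is completed fails the run):
1. the red guard is lifted back, the toggle still off (value of joint red_guard above 1.2 rad and value of joint red_toggle below 0.3 rad), for 0.1 s.
2. the toggle is over to the rear (on) with the guard open (value of joint red_toggle above 0.7 rad and value of joint red_guard above 0.6 rad), for 0.1 s.
3. the guard has dropped shut with the toggle on (value of joint red_guard below 0.08 rad and value of joint red_toggle above 0.7 rad), for 0.2 s.
At the end, for the whole second after the job is handed in: the red guard is shut (under 0.08 rad) over its toggle, which is on (over 0.7 rad); the yellow guard is shut and its toggle off; the bystanders stand upright (within 0.15 rad) within 30 mm of where they were (all of step 3 and value of joint yellow_guard below 0.1 rad and value of joint yellow_toggle below 0.2 rad and angle between each of soap_bottle, wash_bottle, sample_jar, beaker, reagent_bottle, filter_cartridge's own z axis and vertical below 0.15 rad and distance of each of soap_bottle, wash_bottle, sample_jar, beaker, reagent_bottle, filter_cartridge from where it was at the start of the episode below 0.03 m); the robot touches nothing.
It fails at once if the yellow station's guard is lifted or its toggle moved (value of joint yellow_guard above 0.15 rad or value of joint yellow_toggle above 0.25 rad).
It fails at once if the red station is pressed or gripped with more than 30 N (contact force between any of the fingers, the arm and red_station above 30 N).
It fails at once if a bystander is lifted, carried or pushed more than 30 mm (distance of any of soap_bottle, wash_bottle, sample_jar, beaker, reagent_bottle, filter_cartridge from where it was at the start of the episode above 0.03 m).
It also fails if it takes over 51 s, if anything falls off the work surface, if the arm or the gripper's body presses on something with over 40 N, if the wrist force passes 120 N, or if a joint passes its speed limit or range.

### The arm

A 7-joint arm with a two-finger parallel gripper is mounted at the origin on the work surface. World frame = base frame: x ahead of the robot, y to its left, z up, the work surface at z = 0. Lengths are in m, angles in degrees, forces in N, time in s.
With the tool pointing down it reaches from about 0.425 to 0.95 m from the base axis. Payload 16.7 kg.
Tool frame: the origin (TCP) lies between the finger pads; the fingertips stand 19 mm ahead of it and the grasp point (between the pads) is the TCP; z points along the fingers, y is the direction in which the jaws open and shut (so a half turn about z gives the same grasp; the last joint's range is limited). The gripper opens to 94 mm and grips with 3 to 60 N. Pads are 16 mm wide; open, the fingers measure 119 mm over their backs; the gripper's body (75 mm by 177 mm) begins 78 mm behind the grasp point.
Start: joints at [-73.367, 24.414, 4.234, 92.017, -1.954, 63.644, -3.845], TCP at [0.287, 0.611, 0.224] pointing down, gripper open.
Joint ranges: [-163.25, 163.25], [-28.42, 122.38], [-70.27, 78.77], [12.13, 141.07], [-58.53, 238.53], [9.26, 117.41], [-156.51, 156.51]. Speed limits (degrees/s): [108.29, 108.29, 136.94, 136.94, 172.46, 172.46, 172.46].

### API

Orientations are given as a 3x3 rotation matrix whose columns are the frame's x, y, z axes.
In Python, from cell import arm gives the robot as it stands. The module is installed in compiled form; this text tells all that it offers.
- The arm moves only by the tool move_arm, never from a script. Its argument "commands" is a list of rows, each a list of 6 numbers: the shift along the tool's x, y, z in m, then the turn, a rotation vector about the tool's x, y, z in rad. A call has 1 to 5 rows; each row shifts and turns the commanded pose from where the row before left it, along the tool's axes as they then stand; what a row does not reach is not made up. A row lasts 1/8 s, in which the tool goes at most 62.5 mm and 10.7 degrees, less where a joint would pass 70% of its speed; a pose out of reach is approached as far as the arm can. A call with a gripper value outside its range is refused whole. "gripper" is the opening, from 0 (shut) to 1 (fully open), set as the call begins (left out, the last holds). The fingers move at their own pace and stop on an object; "newtons" is the grip in N (left out, the last holds). Time passes only in rows, so rows that do not move let the fingers close. It gives the time, the measured TCP pose, the force and the opening at its end, in the units of the state.
- arm.get_obs(): the state, without advancing time (a new reading comes with each control period).
- arm.get_image(name): name is "side" or "top"; returns the picture (400x640x3 uint8, blue, green, red); there is no depth.
- arm.camera_model(name): a dict with "fx", "fy", "cx", "cy" (pixels), "rvec" (rotation vector, rad) and "tvec" (3), from world to camera coordinates, as OpenCV has them. Camera axes: x right, y down, z forward; pixel columns grow to the right and rows downward; lengths in m; the calibration is good to about 2 mm. A picture is of the moment at which its call begins. camera_model takes no time and is no camera call.
- arm.finish_job(): hands the job in, once; it reports no verdict.
The state is a dict: "t": time; "joint_pos": joint angles; "joint_vel": joint speeds; "tau": joint torques, N m; "eef_pos": TCP position; "tool_rot": TCP orientation; "wrist_force": force on the tool from outside, world axes, zero at the start; "moment": the same for the moment, N m; "opening": opening from 0.0 (shut) to 1.0 (fully open).
Only numpy, scipy, OpenCV 4.12 (cv2) and the standard library are available. Lean on these libraries where they do the work, as an engineer would, in place of code of your own. Each camera call takes 0.05 s, during which the arm holds its last target. There are 200 camera calls.

## Working session

There is one attempt and no reset: what is moved stays moved. The work goes in short steps, Python scripts to look and compute and a tool call to move; the robot and the scene stay as the last step left them, time stands still between calls to the robot, and variables do not carry over. Pictures are saved under pics/ and viewed, about 8 in all and at most 12, crops included, and the job is handed in when it is done.

Besides the shell and the picture viewer there is one more tool, called as name([rows], argument=value, ...), one row to a line, values as JSON. move_arm: Moves the arm, as the interface text tells. Its arguments: {"type":"object","properties":{"commands":{"type":"array"},"gripper":{"type":"number"},"newtons":{"type":"number"}},"required":["commands"]}

```bash
mkdir -p pics
python3 - <<'E'
from cell import arm
import cv2
for n in("side","top"):
    cv2.imwrite(f"pics/{n}0.png",arm.get_image(n)); print(n,arm.camera_model(n))
o=arm.get_obs();print(o)
E
```

```text
side {'fx': 384.8494964710547, 'fy': 384.8494964710547, 'cx': 317.309988738096, 'cy': 205.13494516929143, 'rvec': array([ 2.31344365, -0.68040552,  0.23961715]), 'tvec': array([-0.46868065,  0.27726583,  0.90035309])}
top {'fx': 514.7010015213193, 'fy': 514.7010015213193, 'cx': 316.9414044939943, 'cy': 205.35419881215586, 'rvec': array([ 2.19015373, -2.15363491,  0.09066122]), 'tvec': array([-0.00773934,  0.55745745,  1.38932961])}
{'t': 0.1, 'joint_pos': array([-73.36694163,  24.44674751,   4.23199818,  92.04738628,
        -1.95494974,  63.64475778,  -3.84487427]), 'joint_vel': array([ 0.03031995, -0.09916466,  0.05792401, -0.04118393,  0.08887223,
       -0.09745896,  0.00612046]), 'tau': array([ 6.83670194e-03, -9.37457085e+01,  3.67639706e+00, -4.55029464e+01,
       -4.86038800e-02,  1.69537246e-02, -3.11201731e-06]), 'eef_pos': array([0.28725223, 0.61041521, 0.22384714]), 'tool_rot': array([[-9.04812972e-01,  4.25808992e-01, -4.33678749e-04],
       [ 4.25809208e-01,  9.04812329e-01, -1.08080139e-03],
       [-6.78170702e-05, -1.16258752e-03, -9.99999322e-01]]), 'wrist_force': array([ 0.45400827,  0.09779736, -0.21447973]), 'moment': array([-0.04459797,  0.01363706,  0.03190866]), 'opening': 0.9996207736492564}
```

View pics/top0.png

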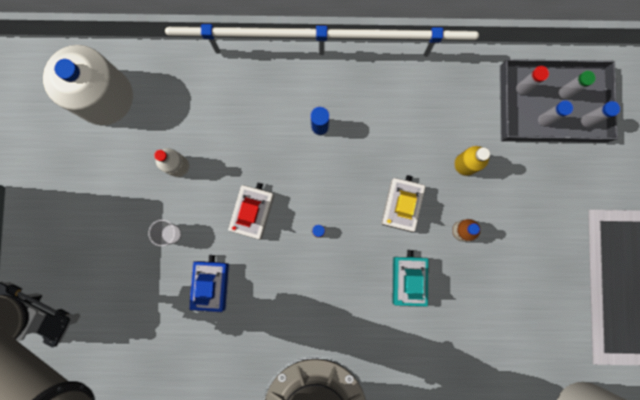

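View pics/side0.png

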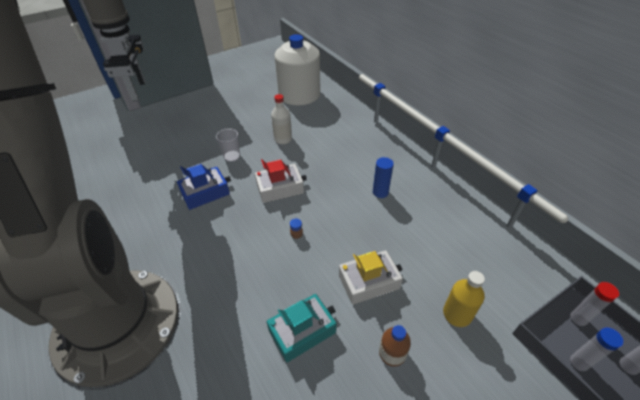

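The top view shows four stations: red guard on a white box (250,212), yellow on white (404,205), all-blue (208,286) and turquoise (411,281). The red one on white with the red lamp at (236,228) fits the description. The black gland at (260,186) marks its rear. I'll confirm this in an enlarged crop.

Run:
```python
import cv2,numpy as np
a=cv2.imread("pics/top0.png")[175:250,215:285]; b=cv2.imread("pics/side0.png")[150:212,242:317]
f=lambda m:cv2.resize(m,(400,int(400*m.shape[0]/m.shape[1])),interpolation=cv2.INTER_CUBIC)
A,B=f(a),f(b);h=max(A.shape[0],B.shape[0]);p=lambda m:cv2.copyMakeBorder(m,0,h-m.shape[0],0,0,0)
print(A.shape,B.shape);cv2.imwrite("pics/crop.png",np.hstack([p(A),p(B)]))
```

```text
(428, 400, 3) (330, 400, 3)
```

View pics/crop.png

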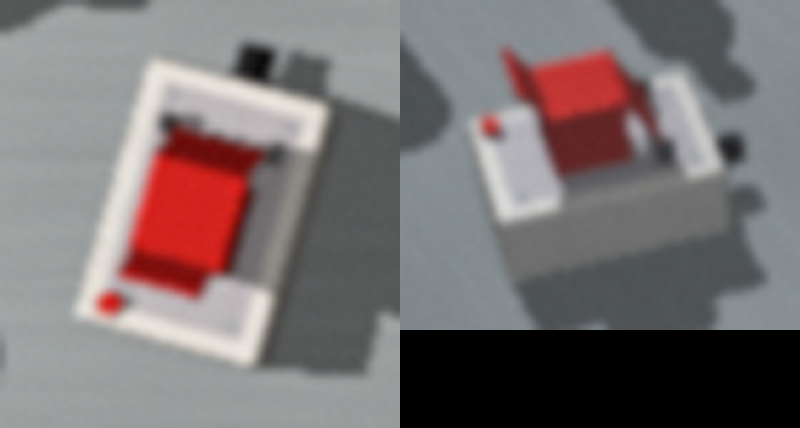

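The crop confirms the station: white box, red hood with its tab to the front (about 160,275 in the crop), red lamp at front-left and black gland at the rear. The top corners are readable in both views, so I'll fit the pose to them.

```bash
cat > h.py <<'E'
from cell import arm
import numpy as np,cv2
from scipy.optimize import least_squares
C={n:arm.camera_model(n) for n in("side","top")}
def proj(n,P):
    c=C[n];K=np.array([[c['fx'],0,c['cx']],[0,c['fy'],c['cy']],[0,0,1]])
    return cv2.projectPoints(np.array(P,float).reshape(-1,1,3),c['rvec'],c['tvec'],K,None)[0].reshape(-1,2)
def st(p,L):
    c,s=np.cos(p[2]),np.sin(p[2]);L=np.array(L,float).reshape(-1,3)
    return L@np.array([[c,-s,0],[s,c,0],[0,0,1]]).T+[p[0],p[1],0]
def ray(n,uv,z):
    f=lambda q:(proj(n,[[q[0],q[1],z]])[0]-uv)
    return least_squares(f,[.6,0]).x
E
python3 - <<'E'
from h import *
L=[[.065,.045,.05],[.065,-.045,.05],[-.065,.045,.05],[-.065,-.045,.05]]
t=(np.array([[150,62],[328,103],[78,317],[253,362]])+.5)/5.714-.5+[215,175]
s=(np.array([[285,68],[328,172],[72,115],[105,220]])+.5)/5.333-.5+[242,150]
for nm,w in(("both",(1,1)),("top",(1,0)),("side",(0,1))):
    r=least_squares(lambda p:np.r_[w[0]*(proj("top",st(p,L))-t).ravel(),w[1]*(proj("side",st(p,L))-s).ravel()],[.55,.2,-.2])
    print(nm,r.x.round(4),np.degrees(r.x[2]).round(2),r.fun.round(1))
for k,n in dict(soap=(484,154),wash=(161,155),jar=(319,231),beaker=(163,233),reag=(473,229),cart=(320,114),yel=(404,205),blue=(208,286)).items():
    z=dict(soap=.16,wash=.17,jar=.05,beaker=.09,reag=.11,cart=.12,yel=.05,blue=.05)[k]
    print(k,ray("top",np.array(n),z).round(3),z)
E
```

```text
both [ 0.5356  0.1827 -0.248 ] -14.21 [-0.6 -1.3  0.2  0.1 -1.3  0.3  0.3  1.2  0.7  0.2  1.  -0.4 -0.3  0.7
 -0.1  0.9]
top [ 0.5359  0.1818 -0.241 ] -13.81 [-0.4 -1.3  0.4 -0.1 -0.8  0.4  0.8  1.1  0.   0.   0.  -0.  -0.   0.
  0.   0. ]
side [ 0.5357  0.1848 -0.2611] -14.96 [-0.  -0.  -0.   0.  -0.  -0.  -0.   0.   0.6 -0.1  0.5 -0.6 -0.5  0.1
 -0.7  0.3]
soap [ 0.681 -0.415] 0.16
wash [0.664 0.391] 0.17
jar [ 0.486 -0.005] 0.05
beaker [0.472 0.402] 0.09
reag [ 0.496 -0.401] 0.11
cart [ 0.788 -0.003] 0.12
yel [ 0.56  -0.233] 0.05
blue [0.335 0.288] 0.05
```

The station fits at (0.536, 0.183) with yaw −14.2°, and both cameras agree within about 1.5 mm. I'll shut the gripper and travel at height to a point in front of the station.

move_arm([
  [-0.031,-0.03,0,0,0,0],
  [-0.031,-0.03,0,0,0,0],
  [-0.031,-0.03,0,0,0,0],
  [-0.031,-0.03,0,0,0,0],
  [-0.031,-0.03,0,0,0,0],
], gripper=0, newtons=5)

```text
t: 0.72
eef_pos: [0.364, 0.4075, 0.2243]
tool_rot: [[-0.905, 0.426, -0.0], [0.426, 0.905, -0.0], [0.0, -0.0, -1.0]]
wrist_force: [0.8, 0.0, 0.9]
opening: 0.504
```

move_arm([
  [-0.031,-0.03,0,0,0,0],
  [-0.031,-0.03,0,0,0,0],
  [-0.031,-0.03,0,0,0,0],
  [-0.031,-0.03,0,0,0,0],
  [-0.031,-0.03,0,0,0,0],
])

```text
t: 1.35
eef_pos: [0.4404, 0.2058, 0.2244]
tool_rot: [[-0.905, 0.426, -0.0], [0.426, 0.905, -0.0], [0.0, -0.0, -1.0]]
wrist_force: [0.4, -0.1, 0.2]
opening: 0.005
```

move_arm([
  [0,0,0,0,0,-0.096],
  [0,0,0,0,0,-0.096],
  [0,0,0,0,0,0],
  [0,0,0,0,0,0],
])

```text
t: 1.85
eef_pos: [0.44, 0.2073, 0.2244]
tool_rot: [[-0.969, 0.247, -0.0], [0.247, 0.969, -0.0], [0.0, -0.0, -1.0]]
wrist_force: [0.5, -0.6, 0.6]
opening: 0.007
```

```bash
cat >> h.py <<'E'
P=[.5357,.183,np.radians(-14.2)]
def rep():
    o=arm.get_obs();R=o['tool_rot'];t=o['eef_pos']+R[:,2]*.019
    c,s=np.cos(P[2]),np.sin(P[2]);d=t-[P[0],P[1],0]
    print("t",round(o['t'],2),"tip local mm",(1000*np.array([c*d[0]+s*d[1],-s*d[0]+c*d[1],d[2]])).round(1),"yaw of -x",np.degrees(np.arctan2(-R[1,0],-R[0,0])).round(2),"z",R[:,2].round(4),"F",o['wrist_force'].round(2),"open",round(o['opening'],3))
E
python3 - <<'E'
from h import *
rep()
print("tab tip px",proj("top",st(P,[[-.041,.02,.115],[-.041,-.02,.115]])).round(1),proj("side",st(P,[[-.041,.02,.115],[-.041,-.02,.115]])).round(1))
cv2.imwrite("pics/s1.png",arm.get_image("side"))
E
```

```text
t 1.85 tip local mm [-9.870e+01  1.000e-01  2.054e+02] yaw of -x -14.32 z [-3.e-04 -2.e-04 -1.e+00] F [ 0.54 -0.61  0.59] open 0.007
tab tip px [[234.3 222.8]
 [249.2 226.9]] [[261.5 158.9]
 [264.6 167.6]]
```

View pics/s1.png

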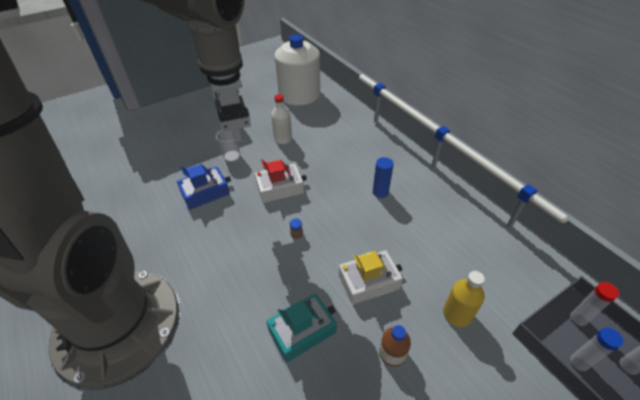

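The closed fingers hang in front of the red station at about (235,115). The predicted tab tip at (261.5,159) in the side view matches the picture within 1–2 px. Next I descend to the tab's height and approach it.

move_arm([
  [0,0,0.035,0,0,0],
  [0,0,0.035,0,0,0],
  [0,0,0.032,0,0,0],
  [-0.03,0,0,0,0,0],
  [-0.01,0,0,0,0,0],
])

```text
t: 2.52
eef_pos: [0.4799, 0.1971, 0.1222]
tool_rot: [[-0.969, 0.247, -0.0], [0.247, 0.969, -0.001], [-0.0, -0.001, -1.0]]
wrist_force: [-1.1, -0.8, 0.4]
opening: 0.005
```

move_arm([
  [0,0,0,0,0,0],
  [0,0,0,0,0,0],
  [-0.005,0,0,0,0,0],
  [-0.004,0,0,0,0,0],
  [-0.004,0,-0.002,0,0,0],
])

```text
t: 3.15
eef_pos: [0.4916, 0.1942, 0.1245]
tool_rot: [[-0.969, 0.245, -0.0], [0.245, 0.969, -0.0], [0.0, -0.0, -1.0]]
wrist_force: [-1.5, 0.3, 0.6]
opening: 0.003
```

Run:
```python
from h import *
rep()
# rear-face X, tip Z along the arc in local mm
for d in range(0,91,10):
    t=np.radians(d);r=lambda x,z:np.array([34+x*np.cos(t)+z*np.sin(t),60-x*np.sin(t)+z*np.cos(t)])
    T=r(-75,55);m=r(-68.5-1.6,45.5-1.2);print(d,"tip",T.round(1),"mid face",m.round(1))
```

```text
t 3.15 tip local mm [-4.550e+01  1.000e-01  1.055e+02] yaw of -x -14.2 z [-3.e-04 -1.e-04 -1.e+00] F [-1.49  0.3   0.55] open 0.003
0 tip [-41. 115.] mid face [-36.1 104.3]
10 tip [-30.3 127.2] mid face [-27.3 115.8]
20 tip [-17.7 137.3] mid face [-16.7 125.6]
30 tip [ -3.5 145.1] mid face [ -4.6 133.4]
40 tip [ 11.9 150.3] mid face [  8.8 139. ]
50 tip [ 27.9 152.8] mid face [ 22.9 142.2]
60 tip [ 44.1 152.5] mid face [ 37.3 142.9]
70 tip [ 60.  149.3] mid face [ 51.7 141. ]
80 tip [ 75.1 143.4] mid face [ 65.5 136.7]
90 tip [ 89. 135.] mid face [ 78.3 130.1]
```

The finger is touching the tab (−1.5 N). Now I push back along the arc.

move_arm([
  [-0.004,0,-0.005,0,0,0],
  [-0.004,0,-0.005,0,0,0],
  [-0.006,0,-0.005,0,0,0],
  [-0.006,0,-0.005,0,0,0],
  [-0.0065,0,-0.004,0,0,0],
])

```text
t: 3.78
eef_pos: [0.5177, 0.1877, 0.1488]
tool_rot: [[-0.969, 0.245, 0.0], [0.245, 0.969, 0.0], [-0.0, 0.0, -1.0]]
wrist_force: [-0.8, -0.6, 0.1]
opening: 0.005
```

move_arm([
  [-0.0065,0,-0.004,0,0,0],
  [-0.007,0,-0.003,0,0,0],
  [-0.007,0,-0.003,0,0,0],
  [-0.007,0,-0.0015,0,0,0],
  [-0.007,0,-0.0015,0,0,0],
])

```text
t: 4.4
eef_pos: [0.5511, 0.1792, 0.1615]
tool_rot: [[-0.969, 0.245, -0.0], [0.245, 0.969, -0.0], [0.0, -0.0, -1.0]]
wrist_force: [-0.1, -0.4, 0.0]
opening: 0.012
```

Run:
```python
from h import *
rep()
b=arm.get_image("side")[120:220,220:340]
cv2.imwrite("pics/s2.png",cv2.resize(b,(600,500),interpolation=cv2.INTER_CUBIC))
```

```text
t 4.4 tip local mm [1.580e+01 1.000e-01 1.425e+02] yaw of -x -14.2 z [-1.e-04 -1.e-04 -1.e+00] F [-0.14 -0.42  0.02] open 0.012
```

View pics/s2.png

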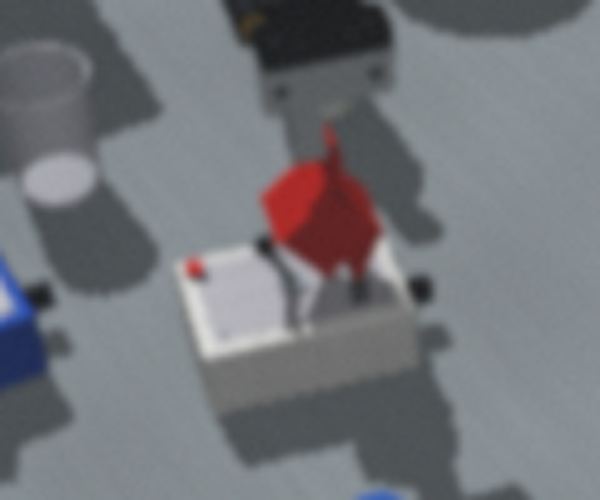

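The hood is held about half open (around 50°) with its tab at crop (333,150), and the toggle beneath is uncovered, leaning forward at (265,243). I continue past the balance point.

move_arm([
  [-0.007,0,-0.0005,0,0,0],
  [-0.007,0,-0.0005,0,0,0],
  [-0.0075,0,0.001,0,0,0],
  [-0.0075,0,0.001,0,0,0],
  [-0.008,0,0.002,0,0,0],
])

```text
t: 5.08
eef_pos: [0.587, 0.1701, 0.1583]
tool_rot: [[-0.969, 0.245, -0.0], [0.245, 0.969, -0.0], [0.0, -0.0, -1.0]]
wrist_force: [-0.3, 0.2, 0.2]
opening: 0.006
```

move_arm([
  [-0.004,0,0.001,0,0,0],
  [0,0,0,0,0,0],
  [0,0,0,0,0,0],
  [0.01,0,-0.008,0,0,0],
  [0.02,0,-0.01,0,0,0],
])

```text
t: 5.7
eef_pos: [0.5606, 0.1766, 0.1759]
tool_rot: [[-0.969, 0.246, -0.0], [0.246, 0.969, -0.0], [0.0, -0.0, -1.0]]
wrist_force: [0.8, -0.3, 1.8]
opening: 0.004
```

move_arm([
  [0.03,0,0,0,0,0],
  [0.03,0,0,0,0,0],
  [0.015,0,0,0,0,0],
  [0,0,0,0,0,0],
  [0,0,0,0,0,0],
])

```text
t: 6.32
eef_pos: [0.4895, 0.1949, 0.1758]
tool_rot: [[-0.969, 0.246, 0.001], [0.246, 0.969, 0.0], [-0.001, 0.0, -1.0]]
wrist_force: [1.1, 0.7, -0.4]
opening: 0.006
```

Run:
```python
from h import *
rep()
b=arm.get_image("side")[120:220,220:340]
cv2.imwrite("pics/s3.png",cv2.resize(b,(600,500),interpolation=cv2.INTER_CUBIC))
f=lambda p:((proj("side",st(P,p))-[220,120])*5).round()
print("toggle off/on px",f([[-.014,0,.085],[.014,0,.085]]),"tab open",f([[.1015,0,.124]]))
```

```text
t 6.33 tip local mm [-47.7   0.2 156.8] yaw of -x -14.22 z [ 7.e-04  1.e-04 -1.e+00] F [ 1.15  0.67 -0.39] open 0.006
toggle off/on px [[267. 245.]
 [313. 234.]] tab open [[452. 151.]]
```

View pics/s3.png

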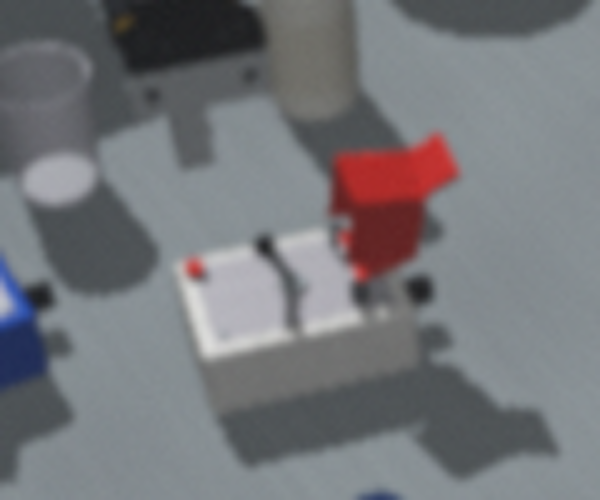

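The guard rests open at its stop, with the tab at (450,155). The toggle ball is still forward at (265,245), as predicted. I lower the finger in front of the ball and push it to the rear.

move_arm([
  [0,0,0.03,0,0,0],
  [0,0,0.03,0,0,0],
  [0,0,0.018,0,0,0],
  [0,0,0,0,0,0],
  [-0.01,0,0,0,0,0],
])

```text
t: 7.0
eef_pos: [0.499, 0.1926, 0.0981]
tool_rot: [[-0.969, 0.245, 0.0], [0.245, 0.969, 0.0], [-0.0, 0.0, -1.0]]
wrist_force: [0.1, 0.6, 0.8]
opening: 0.005
```

move_arm([
  [-0.006,0,0,0,0,0],
  [-0.006,0,0,0,0,0],
  [-0.006,0,0,0,0,0],
  [-0.006,0,0,0,0,0],
  [-0.006,0,0,0,0,0],
])

```text
t: 7.62
eef_pos: [0.5278, 0.1851, 0.0975]
tool_rot: [[-0.969, 0.245, -0.0], [0.245, 0.969, -0.0], [0.0, -0.0, -1.0]]
wrist_force: [0.6, -0.4, 0.4]
opening: 0.006
```

move_arm([
  [-0.004,0,0,0,0,0],
  [-0.002,0,0,0,0,0],
  [0,0,0,0,0,0],
  [0,0,0,0,0,0],
])

```text
t: 8.12
eef_pos: [0.5324, 0.1838, 0.0972]
tool_rot: [[-0.969, 0.245, -0.001], [0.245, 0.969, -0.0], [0.001, -0.001, -1.0]]
wrist_force: [-5.0, 1.0, 1.0]
opening: 0.005
```

move_arm([
  [0.02,0,0,0,0,0],
  [0.025,0,0,0,0,0],
  [0,0,-0.04,0,0,0],
  [0,0,-0.05,0,0,0],
  [0,0,0,0,0,0],
])

```text
t: 8.75
eef_pos: [0.4904, 0.1959, 0.1909]
tool_rot: [[-0.97, 0.245, 0.005], [0.245, 0.97, 0.003], [-0.004, 0.005, -1.0]]
wrist_force: [-0.7, 0.3, -1.1]
opening: 0.002
```

Run:
```python
from h import *
rep()
b=arm.get_image("side")[120:220,220:340]
cv2.imwrite("pics/s4.png",cv2.resize(b,(600,500),interpolation=cv2.INTER_CUBIC))
```

```text
t 8.75 tip local mm [-47.    1.4 171.9] yaw of -x -14.19 z [ 0.0051  0.0035 -1.    ] F [-0.72  0.26 -1.07] open 0.002
```

View pics/s4.png

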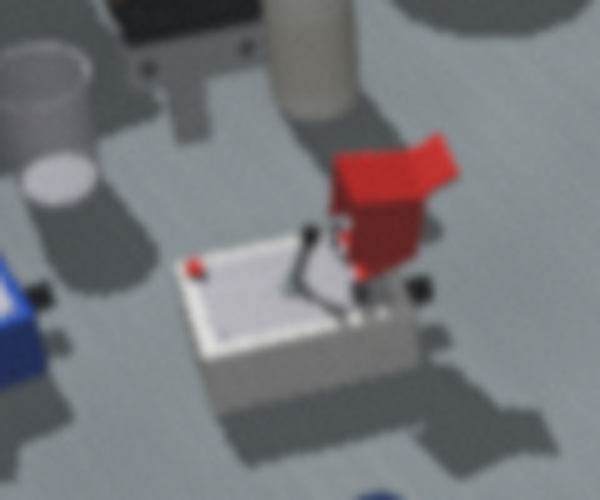

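The toggle is on: its ball is now at (310,234), exactly the predicted "on" spot, and the guard is still open. I go over the top to come down behind the tab.

move_arm([
  [0,0,-0.03,0,0,0],
  [-0.04,0,0,0,0,0],
  [-0.04,0,0,0,0,0],
  [-0.04,0,0,0,0,0],
  [-0.04,0,0,0,0,0],
])

```text
t: 9.43
eef_pos: [0.6449, 0.1554, 0.2159]
tool_rot: [[-0.97, 0.245, -0.002], [0.245, 0.97, -0.001], [0.001, -0.001, -1.0]]
wrist_force: [0.4, 0.4, 0.4]
opening: 0.007
```

move_arm([
  [-0.03,0,0,0,0,0],
  [0,0,0,0,0,0],
  [0,0,0,0,0,0],
])

```text
t: 9.8
eef_pos: [0.6726, 0.1484, 0.2162]
tool_rot: [[-0.969, 0.245, -0.002], [0.245, 0.969, -0.0], [0.002, -0.001, -1.0]]
wrist_force: [0.3, -0.7, 0.1]
opening: 0.007
```

Run:
```python
from h import *
rep()
```

```text
t 9.8 tip local mm [141.2   0.  197.2] yaw of -x -14.19 z [-1.8e-03 -5.0e-04 -1.0e+00] F [ 0.34 -0.67  0.11] open 0.007
```

move_arm([
  [0,0,0.03,0,0,0],
  [0,0,0.03,0,0,0],
  [0,0,0.025,0,0,0],
  [0.015,0,0,0,0,0],
  [0.012,0,0,0,0,0],
])

```text
t: 10.42
eef_pos: [0.6463, 0.1556, 0.1333]
tool_rot: [[-0.97, 0.245, 0.0], [0.245, 0.97, 0.001], [-0.0, 0.001, -1.0]]
wrist_force: [1.0, 0.5, -0.2]
opening: 0.003
```

move_arm([
  [0.004,0,-0.003,0,0,0],
  [0.004,0,-0.003,0,0,0],
  [0.004,0,-0.003,0,0,0],
  [0.004,0,-0.003,0,0,0],
  [0.007,0,-0.004,0,0,0],
])

```text
t: 11.05
eef_pos: [0.6251, 0.1603, 0.1486]
tool_rot: [[-0.969, 0.246, -0.0], [0.246, 0.969, -0.0], [0.0, -0.0, -1.0]]
wrist_force: [0.7, 0.4, 0.6]
opening: 0.003
```

move_arm([
  [0.007,0,-0.004,0,0,0],
  [0.007,0,-0.003,0,0,0],
  [0.007,0,-0.003,0,0,0],
  [0.006,0,-0.001,0,0,0],
  [0.006,0,-0.001,0,0,0],
])

```text
t: 11.68
eef_pos: [0.5929, 0.1686, 0.1605]
tool_rot: [[-0.969, 0.245, -0.0], [0.245, 0.969, -0.0], [0.0, -0.0, -1.0]]
wrist_force: [-0.1, -0.2, -0.0]
opening: 0.008
```

move_arm([
  [0.006,0,-0.001,0,0,0],
  [0.003,0,0,0,0,0],
  [0,0,0,0,0,0],
  [0,0,0,0,0,0],
])

```text
t: 12.18
eef_pos: [0.5847, 0.1707, 0.1614]
tool_rot: [[-0.969, 0.245, 0.0], [0.245, 0.969, -0.0], [-0.0, -0.0, -1.0]]
wrist_force: [-0.3, -0.1, 0.1]
opening: 0.004
```

Run:
```python
from h import *
rep()
b=arm.get_image("side")[120:220,220:340]
cv2.imwrite("pics/s5.png",cv2.resize(b,(600,500),interpolation=cv2.INTER_CUBIC))
```

```text
t 12.18 tip local mm [5.060e+01 1.000e-01 1.424e+02] yaw of -x -14.21 z [ 0.e+00 -1.e-04 -1.e+00] F [-0.27 -0.05  0.14] open 0.004
```

View pics/s5.png

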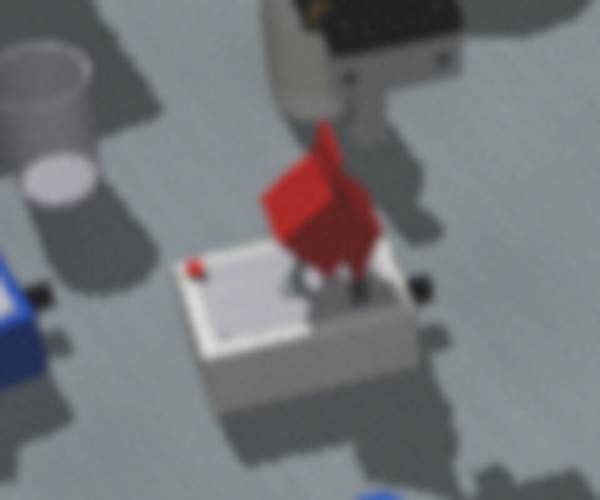

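The guard is tipped forward to about 50° (tab tip at 325,125), probably mid-fall. I'll let a little time pass, then back off.

move_arm([
  [0,0,0,0,0,0],
  [0,0,0,0,0,0],
  [0,0,0,0,0,0],
  [0,0,0,0,0,0],
])

```text
t: 12.72
eef_pos: [0.5846, 0.1707, 0.1615]
tool_rot: [[-0.969, 0.245, -0.0], [0.245, 0.969, -0.0], [0.0, -0.0, -1.0]]
wrist_force: [-0.4, -0.0, 0.7]
opening: 0.004
```

Run:
```python
from h import *
rep()
b=arm.get_image("side")[120:220,220:340]
cv2.imwrite("pics/s6.png",cv2.resize(b,(600,500),interpolation=cv2.INTER_CUBIC))
```

```text
t 12.72 tip local mm [5.040e+01 1.000e-01 1.425e+02] yaw of -x -14.2 z [-1.e-04 -0.e+00 -1.e+00] F [-0.37 -0.04  0.71] open 0.004
```

View pics/s6.png

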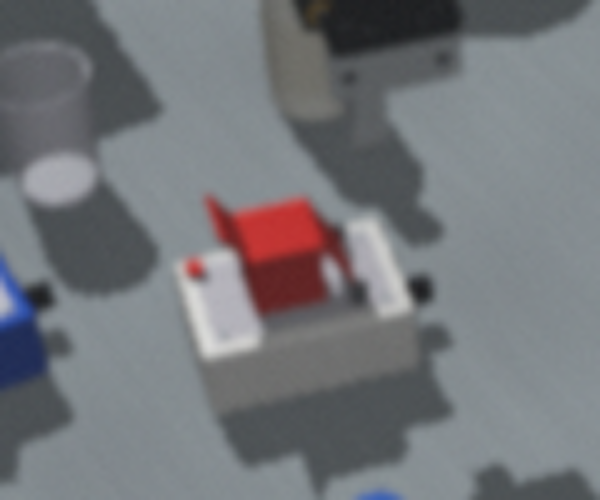

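The guard has dropped shut, looking the same as at the start with its tab at (215,215). I retreat upward and check everything against the starting pictures.

move_arm([
  [0,0,-0.02,0,0,0],
  [0,0,-0.03,0,0,0],
  [0,0,-0.02,0,0,0],
  [0,0,0,0,0,0],
  [0,0,0,0,0,0],
])

```text
t: 13.4
eef_pos: [0.5842, 0.1707, 0.2307]
tool_rot: [[-0.969, 0.245, -0.001], [0.245, 0.969, -0.0], [0.001, -0.0, -1.0]]
wrist_force: [-0.3, 0.1, 0.1]
opening: 0.003
```

Run:
```python
from h import *
rep()
im=arm.get_image("side"); o=cv2.imread("pics/side0.png")
for n,(x,y,w,h) in dict(station=(252,155,58,48),tab=(255,154,35,25),yellow=(335,245,72,58),soap=(440,265,50,65),reag=(375,320,42,48),jar=(284,214,24,28),cart=(370,152,28,48),beaker=(215,127,27,34),wash=(268,92,26,52)).items():
    d=np.abs(im[y:y+h,x:x+w].astype(int)-o[y:y+h,x:x+w]).max(2);print(n,"mean diff",d.mean().round(1),"px>40:",(d>40).sum())
```

```text
t 13.4 tip local mm [ 5.010e+01 -1.000e-01  2.117e+02] yaw of -x -14.2 z [-7.e-04 -3.e-04 -1.e+00] F [-0.29  0.07  0.05] open 0.003
station mean diff 1.9 px>40: 0
tab mean diff 2.1 px>40: 0
yellow mean diff 22.2 px>40: 1111
soap mean diff 2.1 px>40: 0
reag mean diff 32.8 px>40: 899
jar mean diff 2.0 px>40: 0
cart mean diff 1.9 px>40: 0
beaker mean diff 1.7 px>40: 0
wash mean diff 19.8 px>40: 269
```

The station matches its start image. The differences at yellow, reagent and wash are probably the arm's shadow or the gripper in front of them, so I'll check with one look.

```bash
python3 -c "
from h import *
cv2.imwrite('pics/s7.png',arm.get_image('side'))"
```

```text
(no output)
```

View pics/s7.png

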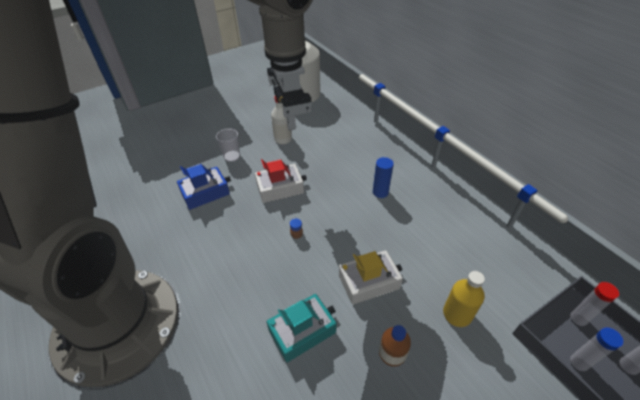

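The yellow station (370,275) and reagent bottle (396,345) only lie in the arm's shadow. The gripper covers the top of the wash bottle (280,125), which stands in place. The red guard at (275,172) is shut and the arm is clear, so I hand in.

```bash
python3 -c "
from cell import arm
print(arm.finish_job())"
```

```text
the job is handed in; nothing more can be done
None
```

The circulation pump is switched on and the job is handed in at about 13.5 s. With the closed fingers I lifted the red guard to its open stop, pushed the toggle to the rear, and tipped the guard shut from behind its tab.

- **Toggle:** seen on at its predicted pixel before the guard was closed. I could not see it again under the shut guard.
- **Guard:** the red station's picture afterwards matches the start with no changed pixels, so the guard is fully shut.
- **Forces:** the largest wrist force I read was about 5 N, at the end of the toggle push. Readings come only at the end of each move.
- **Surroundings:** the soap bottle, jar, beaker and cartridge are unchanged in the pictures. The pixel check flagged the yellow station, reagent bottle and wash bottle. The final picture shows the first two only in the arm's shadow and the wash bottle partly hidden by the gripper, with nothing visibly moved.
- **Arm:** it ended clear of everything, with the fingertips about 0.21 m above the work surface.

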